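Snap the pressure caps on to the gluing caul and hold the last one down

ROBOT

A 6-joint arm with a two-finger parallel gripper is mounted at the origin on the work surface; the furniture and walls round the work are solid. World frame = base frame: x ahead of the robot, y to its left, z up, the work surface at z = 0. Lengths are in mm, angles in rad, forces in N, time in s.
With the tool pointing down it reaches from about 350 to 775 mm from the base axis. Payload 7.3 kg.
Tool frame: the origin (TCP) lies midway between the tips of the shut fingers; the grasp point (between the pads) lies 19 mm behind it; z points along the fingers, y is the line along which they close (so a half turn about z gives the same grasp; the last joint's range is limited). The gripper opens to 92 mm and grips with 3 to 60 N. Pads are 19 mm wide; open, the fingers measure 130 mm over their backs; the gripper's body (75 mm by 190 mm) begins 47 mm behind the grasp point.
Start: joints at [1.017, 0.342, 1.524, -0, 1.275, -0.146], TCP at [208.198, 481.974, 226.741] pointing down, gripper open.
Joint ranges: [-2.53, 2.53], [-0.77, 2.02], [0.04, 2.7], [-1, 4.14], [0.28, 2.66], [-3.11, 3.11]. Speed limits (rad/s): [2.57, 2.57, 3.14, 3.14, 3.14, 3.14].

INTERFACE

Orientations are given as [roll, pitch, yaw] about the fixed x, y, z axes, in that order (R = Rz(yaw) Ry(pitch) Rx(roll)).
In Python, from plant import bot gives the robot as it stands. The module is installed in compiled form; this text tells all that it offers.
- The arm moves only by the shell command python3 -m crank 'ROWS' [OPENING]. ROWS is JSON, a list of rows, each a list of 6 numbers: the shift along the tool's x, y, z in m, then the turn, a rotation vector about the tool's x, y, z in rad. In form: [[dx, dy, dz, wx, wy, wz], ...]. A call has 1 to 5 rows; each row shifts and turns the commanded pose from where the row before left it, along the tool's axes as they then stand; what a row does not reach is not made up. A row lasts 1/8 s, in which the tool goes at most 62.5 mm and 10.7 degrees, less where a joint would pass 70% of its speed; a pose out of reach is approached as far as the arm can. A call is refused whole if a number of a shift passes 0.0625 or a number of a turn 0.188, either way. A call with a gripper value outside its range is refused whole. OPENING is the opening in per cent of the stroke, from 0 (shut) to 100 (fully open), set as the call begins (- or left out, the last holds). The fingers move at their own pace and stop on an object; the grip force is fixed at half the most. Time passes only in rows, so rows that do not move let the fingers close. It gives the time, the measured TCP pose, the force, the opening and the grip force at its end, in the units of the state.
- bot.get_obs(): the state, without advancing time (a new reading comes with each control period).
- bot.capture(name): name is "scene" or "side" or "wrist"; returns a dict with "color" (420x560x3 uint8, blue, green, red), "fov_y" (degrees; the focal length in pixels is half the picture's height over the tangent of half this angle, whatever the lens; pixels are square), "cx", "cy" (the principal point, pixels), "extrinsics" (4x4, takes a point from world to camera coordinates); the wrist camera has in their place "tool_from_camera" (4x4, takes a point from camera to tool coordinates, whose origin is the TCP and whose axes are the flange's). Camera axes: x right, y up, looking along -z (the intrinsics and any distortion apply to the point x, -y, -z); pixel columns grow to the right and rows downward; lengths in mm; the calibration is good to about 2 mm. A picture is of the moment at which its call begins: read the wrist's pose just before it. There is no depth.
- bot.close_job(): hands the job in; it is judged then, once.
The state is a dict: "time": time; "joint_positions": joint angles; "dq": joint speeds; "tau": joint torques, N m; "tool_pos": TCP position; "tcp_rot": TCP orientation; "contact_force": force on the tool from outside, world axes, zero at the start; "moment": the same for the moment, N m; "grip_width": finger opening in mm; "finger_force": force on a finger pad.
Only numpy, scipy, OpenCV 4.12 (cv2) and the standard library are available. Lean on these libraries where they do the work, as an engineer would, in place of code of your own. Each camera call takes 0.05 s, during which the arm holds its last target. There are 200 camera calls.

TASK

The wooden gluing caul has a row of three studs, one already wearing its grey cap: finish the row. Take the red cap from the plywood tray and press it on to the stud with the red washer until it clicks and sits flat on the washer, then press the blue cap on to the stud with the blue washer in the same way. After the blue cap's click do not let up: finish with the robot still pressing the blue cap firmly down against its washer. Leave the mug and the glue bottle where they stand.

Things in the scene. Friction and masses are not known exactly. Their poses are not given: they have to be found in the camera images.
- cap_red: Red plastic snap cap, 40 g, 32 mm tall, like a top hat standing mouth down in the tray (either end): flange 54 mm diameter, 5 mm thick at the bottom; hub 36 mm diameter above, closed, with a shallow raised button on top. Origin: centre of the underside, z up. Mouth 21 mm wide, cavity 26 mm wide, 28 mm deep. Fingertips may push on the flange's upper face.
- cap_blue: Blue plastic snap cap, 40 g, 32 mm tall, like a top hat standing mouth down in the tray (either end): flange 54 mm diameter, 5 mm thick at the bottom; hub 36 mm diameter above, closed, with a shallow raised button on top. Origin: centre of the underside, z up. Mouth 21 mm wide, cavity 26 mm wide, 28 mm deep. Fingertips may push on the flange's upper face.
- base_red (a point): Centre of the top of the red washer (62 mm diameter), 29 mm above the worktop. From it rises a steel stud, 18 mm diameter, 26 mm tall, tapered top, four spring balls bulging 3.5 mm from its sides. A cap slips on until its underside is 17 mm above this point; 8 to 15 N pushes it past the balls, the force drops, and it comes down flat on the washer, held by the balls.
- base_blue (a point): Centre of the top of the blue washer (62 mm diameter), 29 mm above the worktop. From it rises a steel stud, 18 mm diameter, 26 mm tall, tapered top, four spring balls bulging 3.5 mm from its sides. A cap slips on until its underside is 17 mm above this point; 8 to 15 N pushes it past the balls, the force drops, and it comes down flat on the washer, held by the balls.
- caul: Light wooden batten fixed to the worktop, 74 x 290 x 25 mm, long along its own y. Origin at the centre of its underside. Along its y axis sit the red-washer stud at -90 mm, the blue-washer stud at 0 and the grey cap, already fitted, at +90 mm (54 mm diameter, top 61 mm above the worktop).
- tray: Shallow plywood tray fixed to the worktop, 200 x 130 mm, long along its own x, rim 10 mm high, walls 4 mm thick, inner floor 4 mm above the worktop. Origin at the centre of its underside. The caps stand on its floor, mouth down, about 45 mm either side of its centre along its x.
- mug_1: Blue and white mug, 92 mm tall, beyond the right side of the tray. Origin at the centre of its underside. Bystander: not to be moved.
- glue_bottle: White glue bottle with a long green cone cap, 73 mm diameter, 244 mm tall, beyond the right side of the tray. Origin at the centre of its underside. Bystander: not to be moved.
- seat_blue: The blue washer itself, 62 mm diameter, 4 mm thick, fixed on the caul round the middle stud; the blue cap bears on it when home. Rigid: once the cap is home, half a millimetre more of downward push adds several newtons. Origin at the centre of its underside, 25 mm above the worktop.
Mind the look-alikes: they are no part of the job. There is more than one size of the cap_red; the job needs the smallest. Several things look just like the cap_blue: the one meant starts nearest to the robot's base.

How it is judged:
By the outcome, as a careful person would: the job done as asked, in the order asked, and still so for the second after the job is handed in, while the arm keeps its last pose, push and grip.
It also fails if it takes over 64 s, if anything falls off the work surface, if the arm or the gripper's body presses on something with over 40 N, if the wrist force passes 120 N, or if a joint passes its speed limit or range.

## Working session

There is one attempt and no reset: what is moved stays moved. The work goes in short steps, Python scripts to look and compute and a shell command to move; the robot and the scene stay as the last step left them, time stands still between calls to the robot, and variables do not carry over. Pictures are saved under pics/ and viewed, at most 10 in all, crops included, and the job is handed in when it is done.

```bash
mkdir -p pics; cat > h.py <<'E'
import numpy as np, cv2
from plant import bot
def K(c):
    f=210/np.tan(np.radians(c["fov_y"])/2); return f,c["cx"],c["cy"]
def cam2world(c,obs=None):
    if "extrinsics" in c: return np.linalg.inv(np.array(c["extrinsics"]))
    from scipy.spatial.transform import Rotation as R
    T=np.eye(4);T[:3,:3]=R.from_euler('xyz',obs["tcp_rot"]).as_matrix();T[:3,3]=obs["tool_pos"]
    return T@np.array(c["tool_from_camera"])
def ray(c,u,v,z,obs=None):
    f,cx,cy=K(c);T=cam2world(c,obs)
    d=T[:3,:3]@np.array([(u-cx)/f,-(v-cy)/f,-1]);o=T[:3,3]
    return o+d*(z-o[2])/d[2]
E
python3 - <<'E'
from h import *
o=bot.get_obs();print(o)
a=[]
for n in("scene","side","wrist"):
    c=bot.capture(n);cv2.imwrite(f"pics/{n}0.png",c["color"]);print({k:v for k,v in c.items() if k!="color"})
E
```

```text
{'time': 0.0, 'joint_positions': array([ 1.01699769e+00,  3.42714199e-01,  1.52503832e+00, -5.67554934e-05,
        1.27538175e+00, -1.45990270e-01]), 'dq': array([ 0.00119023,  0.00020292,  0.00118563, -0.00051236, -0.00154703,
        0.0013903 ]), 'tau': array([-6.71018061e-04, -4.31241095e+01, -2.44222122e+01,  7.16894190e-02,
        5.60329249e-02, -1.20564837e-04]), 'tool_pos': array([207.98456581, 481.59327754, 226.04194736]), 'tcp_rot': array([-3.14005953e+00, -1.70569528e-04,  2.73380073e+00]), 'contact_force': array([0.08200267, 0.23780176, 0.23453122]), 'moment': array([-0.00215179, -0.04805341, -0.00125815]), 'finger_force': 0.0, 'grip_width': 91.62187827945952}
{'fov_y': 56.46609723086379, 'cx': 270.8816730691409, 'cy': 210.8999787669836, 'extrinsics': array([[-5.46117761e-01, -8.37656412e-01, -9.33413693e-03,
        -1.40629585e+01],
       [ 6.04181714e-01, -4.01571211e-01,  6.88262319e-01,
        -4.47258234e+02],
       [-5.80275665e-01,  3.70232762e-01,  7.25401857e-01,
        -7.07257960e+02],
       [ 0.00000000e+00,  0.00000000e+00,  0.00000000e+00,
         
[... 193 characters left out ...]
02],
       [ 3.57734602e-01,  1.95773779e-01,  9.13070962e-01,
        -1.43225769e+02],
       [-7.83681454e-01, -4.68770332e-01,  4.07550922e-01,
        -1.06279609e+03],
       [ 0.00000000e+00,  0.00000000e+00,  0.00000000e+00,
         1.00000000e+00]])}
{'fov_y': 68.8554561719115, 'cx': 282.4635788086584, 'cy': 207.272004373598, 'tool_from_camera': array([[-5.55449879e-05,  9.67765818e-01,  2.51851780e-01,
         6.86652571e+01],
       [ 9.99999952e-01, -2.34164799e-05,  3.10526509e-04,
        -1.63209244e+00],
       [ 3.06414423e-04,  2.51851785e-01, -9.67765769e-01,
        -1.58387528e+02],
       [ 0.00000000e+00,  0.00000000e+00,  0.00000000e+00,
         1.00000000e+00]])}
```

View pics/scene0.png

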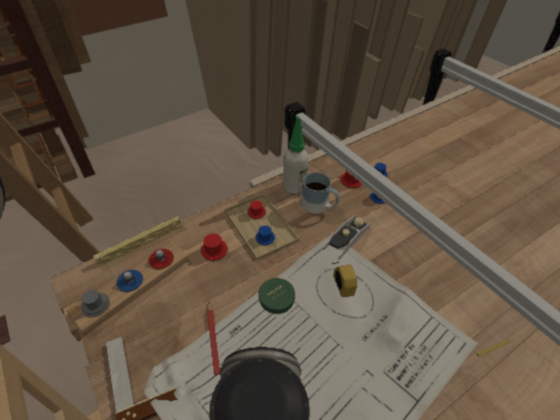

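View pics/side0.png

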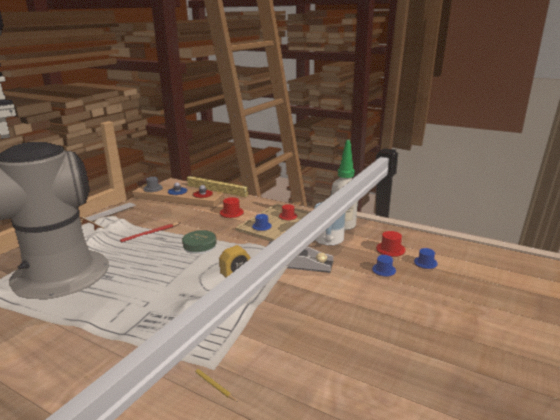

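The scene view shows:
- the caul on the left: grey cap (94,302), blue washer (129,280), red washer (161,258)
- red cap candidates at (213,245, large), (257,210, in tray) and (351,178)
- blue cap candidates at (265,235, in tray), (380,168) and (378,195)

By the description I choose the smallest red, (257,210), and the blue nearest the base, (265,235). The side view agrees. Next I'll check positions and sizes, plus a close crop.

```bash
python3 - <<'E'
from h import *
c=bot.capture("scene");s=bot.capture("side")
P=lambda u,v,z:ray(c,u,v,z).round(0)[:2]
S=lambda u,v,z:ray(s,u,v,z).round(0)[:2]
for n,a,b,z in [("grey",(94,297),(153,182),58),("bluew",(129,281),(178,190),29),("redw",(161,258),(203,194),29),("redbig",(213,242),(232,207),32),("red",(256,208),(288,210),36),("blue",(265,233),(262,220),36),("redfar",(351,172),(392,240),32),("mug",(316,184),None,92),("bottle",(296,186),None,0)]:
    print(n,P(*a,z),S(*b,z) if b else"")
# beam post
def tri(a,b):
    o=[];
    for cc,p in((c,a),(s,b)):
        p0=ray(cc,*p,0);p1=ray(cc,*p,1000);d=(p1-p0)/np.linalg.norm(p1-p0);o.append((p0,d))
    A=sum(np.eye(3)-np.outer(d,d) for _,d in o);B=sum((np.eye(3)-np.outer(d,d))@p for p,d in o);return np.linalg.solve(A,B).round(0)
print("post",tri((302,120),(387,165)))
im=cv2.resize(c["color"][150:320,70:400],None,fx=2.4,fy=2.4,interpolation=cv2.INTER_CUBIC);cv2.imwrite("pics/crop.png",im)
E
```

```text
grey [459. 155.] [447. 137.]
bluew [480.  76.] [487.  72.]
redw [502. -15.] [499. -21.]
redbig [ 473. -147.] [ 453. -165.]
red [ 512. -302.] [ 504. -323.]
blue [ 421. -274.] [ 412. -294.]
redfar [ 485. -626.] [ 475. -632.]
mug [ 452. -460.] 
bottle [ 554. -470.] 
post [ 645. -551.  161.]
```

View pics/crop.png

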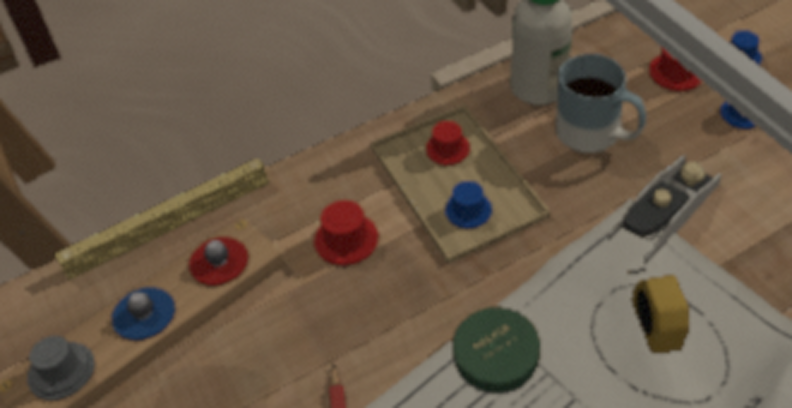

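View pics/wrist0.png

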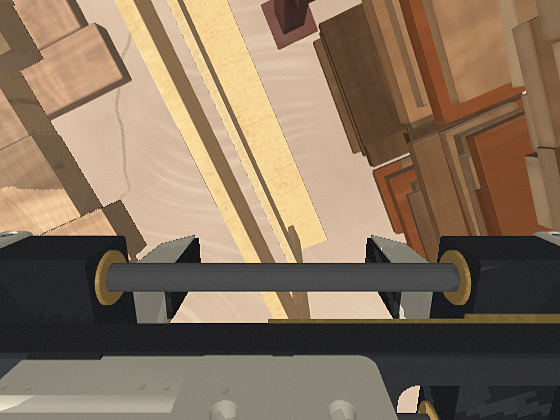

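The crop confirms it. The tray red at crop (447,142) is clearly smaller than the big red at (345,232), and the tray blue at (468,203) is nearest the base. The wrist view shows only the floor past the table edge. I'll swing along an arc to above the caul and look there on the way.

```bash
python3 -m crank '[[-0.06,0,0,0,0,0.114],[-0.06,0,0,0,0,0.114],[-0.06,0,0,0,0,0.114],[-0.06,0,0,0,0,0.114],[-0.06,0,0,0,0,0.114]]' 65 && python3 -m crank '[[-0.06,0,0,0,0,0.114],[-0.06,0,0,0,0,0.114],[-0.06,0,0,0,0,0.114],[-0.06,0,0,0,0,0.114],[0,0,0,0,0,0]]' && python3 - <<'E'
from h import *
o=bot.get_obs();c=bot.capture("wrist");np.save("w1.npy",dict(o=o,c=c),allow_pickle=True)
print(o["tool_pos"],o["tcp_rot"]);cv2.imwrite("pics/w1.png",c["color"])
E
```

```text
time: 0.88
tool_pos: [447.9, 304.7, 226.5]
tcp_rot: [3.141, -0.0, 2.16]
contact_force: [1.1, 0.2, -0.4]
grip_width: 59.8
finger_force: 0.0
time: 1.5
tool_pos: [544.8, 85.1, 226.4]
tcp_rot: [-3.141, 0.001, 1.701]
contact_force: [-0.6, 0.7, -0.2]
grip_width: 59.8
finger_force: 0.0
[544.81279545  85.0647357  226.37380319] [-3.14128411e+00  7.25962228e-04  1.70129975e+00]
```

View pics/w1.png

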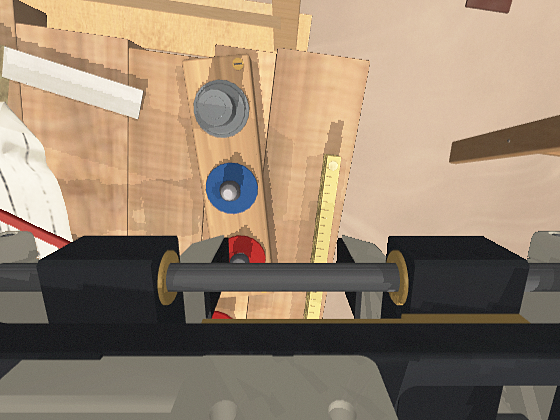

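The wrist view shows the grey cap at (221,109), the blue washer at (231,188) and the red washer partly hidden near (243,250). I'll measure these, then swing on to the tray.

```bash
cat >> h.py <<'E'
def blob(img,col,near=None,amin=150):
    b,g,r=[img[...,i].astype(int) for i in range(3)]
    if col=="blue": m=(b>r+50)&(b>g+25)
    else: m=(r>b+70)&(r>g+70)
    n,l,st,ce=cv2.connectedComponentsWithStats(m.astype(np.uint8))
    out=[]
    for i in range(1,n):
        if st[i,4]<amin: continue
        cs,_=cv2.findContours((l==i).astype(np.uint8),cv2.RETR_EXTERNAL,cv2.CHAIN_APPROX_NONE)
        h=cv2.convexHull(max(cs,key=len)); out.append((cv2.fitEllipse(h),st[i,4],st[i]))
    return out
E
python3 - <<'E'
from h import *
d=np.load("w1.npy",allow_pickle=True).item();o,c=d["o"],d["c"]
for col in("blue","red"):
    for e,a,st in blob(c["color"],col): print(col,np.round(e[0],1),np.round(e[1],1),a,ray(c,*e[0],29,o).round(1),st[:4])
print("grey",ray(c,221,109,33,o).round(1))
E
python3 -m crank '[[-0.06,0,0,0,0,0.114],[-0.06,0,0,0,0,0.114],[-0.06,0,0,0,0,0.114],[-0.06,0,0,0,0,0.114],[-0.025,0.02,0,0,0,0.05]]'; python3 -m crank '[[0,0,0,0,0,0]]'
python3 - <<'E'
from h import *
o=bot.get_obs();c=bot.capture("wrist");np.save("w2.npy",dict(o=o,c=c),allow_pickle=True)
cv2.imwrite("pics/w2.png",c["color"])
for col in("blue","red"):
    for e,a,st in blob(c["color"],col): print(col,np.round(e[0],1),np.round(e[1],1),a,ray(c,*e[0],9,o).round(1),st[:4])
E
```

```text
blue [231.3 187.8] [49.9 51.9] 1676 [483.2  74.5  29. ] [206 163  52  51]
red [ 31.  228.8] [ 12.5 108. ] 716 [244.6  -8.3  29. ] [  0 209  71  40]
red [244.  250.7] [28.7 42.1] 695 [506.   -2.8  29. ] [228 236  38  27]
grey [464.9 161.4  33. ]
time: 2.17
tool_pos: [546.3, -179.9, 226.9]
tcp_rot: [-3.141, -0.0, 1.2]
contact_force: [0.1, 0.5, -0.2]
grip_width: 59.7
finger_force: 0.0
time: 2.3
tool_pos: [547.5, -179.4, 226.4]
tcp_rot: [-3.141, -0.0, 1.201]
contact_force: [-0.7, 0.0, -0.1]
grip_width: 59.8
finger_force: 0.0
blue [135.2  -9.9] [41.1 50.4] 371 [474.3  72.1   9. ] [115   0  44  12]
blue [231.8 293.7] [15.4 28. ] 217 [ 425.8 -297.7    9. ] [219 291  27  12]
red [188.5  57.2] [57.  64.1] 2369 [499.   -8.1   9. ] [160  26  58  63]
red [ 25.8 154.7] [ 11.7 150.3] 798 [267.9 -34.7   9. ] [  0 149  72  12]
red [218.1 177.8] [56.2 58.2] 2568 [ 473.9 -144.9    9. ] [190 150  57  57]
red [304.  291.5] [15.8 24.2] 178 [ 519.1 -330.2    9. ] [292 291  25   9]
```

View pics/w2.png

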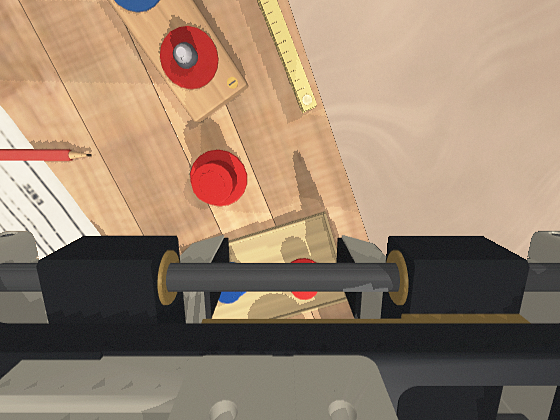

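This view shows the red washer at (188,57), the big decoy red at (218,178), and the tray with the blue (231,294) and red (304,291) caps hidden behind the gripper. I'll go past the tray to see the caps clear of the fingers.

```bash
python3 -m crank '[[-0.06,-0.01,0,0,0,0],[-0.06,-0.01,0,0,0,0],[-0.06,0,0,0,0,0],[0,0,0,0,0,0]]'
python3 - <<'E'
from h import *
d=np.load("w2.npy",allow_pickle=True).item()
print("redw",ray(d["c"],188.5,57.2,29,d["o"]).round(1))
o=bot.get_obs();c=bot.capture("wrist");np.save("w3.npy",dict(o=o,c=c),allow_pickle=True)
cv2.imwrite("pics/w3.png",c["color"])
for col in("blue","red"):
    for e,a,st in blob(c["color"],col): print(col,np.round(e[0],1),np.round(e[1],1),a,ray(c,*e[0],9,o).round(1),st[:4])
E
```

```text
time: 2.85
tool_pos: [462.5, -340.9, 226.5]
tcp_rot: [-3.141, 0.0, 1.2]
contact_force: [0.4, 0.7, 0.0]
grip_width: 59.6
finger_force: 0.0
redw [502.8 -13.9  29. ]
blue [241.1 143.4] [43.4 44.8] 1540 [ 431.9 -278.4    9. ] [219 122  45  44]
red [228.3  14.2] [64.2 73.7] 2786 [ 473.3 -146.5    9. ] [196   0  65  52]
red [322.6 138.7] [43.8 45.7] 1573 [ 525.2 -308.7    9. ] [301 116  44  46]
```

View pics/w3.png

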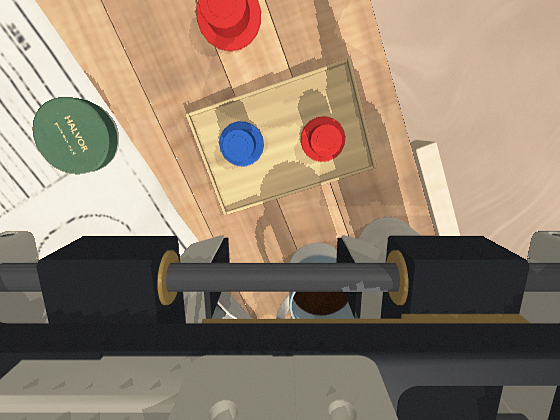

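The wrist view shows blue at (241,143) → (432,-278) and red at (323,139) → (525,-309). The mug is behind the fingers. Moving over the red cap and down.

```bash
python3 -m crank '[[0.053,0.047,0,0,0,0],[0,0,0.06,0,0,0],[0,0,0.06,0,0,0],[0,0,0.05,0,0,0],[0,0,0,0,0,0]]' && python3 -m crank '[[0,0,0.025,0,0,0],[0,0,0.015,0,0,0],[0,0,0,0,0,0]]'
python3 - <<'E'
from h import *
o=bot.get_obs();print(o["tool_pos"],o["contact_force"]);c=bot.capture("scene");s=bot.capture("side")
im=np.hstack([cv2.resize(c["color"][150:300,180:380],None,fx=2,fy=2),cv2.resize(s["color"][150:300,180:380],None,fx=2,fy=2)]);cv2.imwrite("pics/g1.png",im)
E
```

```text
time: 3.52
tool_pos: [517.8, -306.4, 53.3]
tcp_rot: [-3.133, -0.003, 1.205]
contact_force: [0.7, -0.1, 1.2]
grip_width: 59.6
finger_force: 0.0
time: 3.9
tool_pos: [519.4, -310.3, 17.3]
tcp_rot: [-3.142, -0.0, 1.203]
contact_force: [-0.1, 0.6, 0.5]
grip_width: 59.7
finger_force: 0.0
[ 519.41142376 -310.27342037   17.29435887] [-0.05155739  0.64634575  0.48481296]
```

View pics/g1.png

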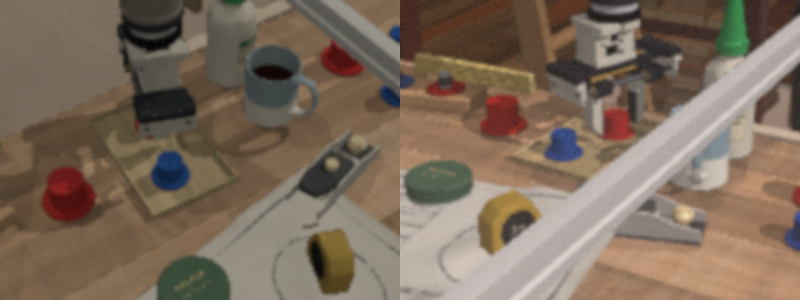

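The side crop shows the fingers straddling the red cap, clear of blue. I'll correct the few-mm shortfall, go down to the flange and close.

```bash
python3 -m crank '[[0.0036,0.0048,0,0,0,0],[0,0,0.006,0,0,0],[0,0,0,0,0,0]]' && python3 -m crank '[[0,0,0,0,0,0],[0,0,0,0,0,0],[0,0,0,0,0,0],[0,0,0,0,0,0]]' 0; python3 -m crank '[[0,0,0,0,0,0],[0,0,0,0,0,0]]'
```

```text
time: 4.38
tool_pos: [524.5, -309.1, 10.2]
tcp_rot: [-3.141, -0.0, 1.202]
contact_force: [0.6, -0.1, -0.2]
grip_width: 59.7
finger_force: 0.0
time: 4.88
tool_pos: [524.8, -309.4, 10.8]
tcp_rot: [3.141, -0.0, 1.202]
contact_force: [-0.3, -1.2, 0.0]
grip_width: 34.6
finger_force: 30.0
time: 5.12
tool_pos: [524.8, -309.4, 10.8]
tcp_rot: [3.141, -0.0, 1.202]
contact_force: [-0.4, -0.2, 0.2]
grip_width: 34.9
finger_force: 30.0
```

```bash
python3 -m crank '[[0,0,-0.05,0,0,0],[0,0,-0.055,0,0,0],[0,0,-0.055,0,0,0],[0,0,-0.055,0,0,0],[0,0,0,0,0,0]]' && python3 -m crank '[[0.043,-0.035,0,0,0,0],[0.043,-0.035,0,0,0,0],[0.043,-0.035,0,0,0,0],[0.043,-0.035,0,0,0,0],[0.043,-0.035,0,0,0,0]]' && python3 -m crank '[[0,0,0,0,0,0],[0,0,0,0,0,0]]'
python3 - <<'E'
from h import *
o=bot.get_obs();c=bot.capture("wrist");np.save("w4.npy",dict(o=o,c=c),allow_pickle=True)
cv2.imwrite("pics/w4.png",c["color"]);print(o["tool_pos"])
from scipy.spatial.transform import Rotation as R
Rm=R.from_euler('xyz',o["tcp_rot"]).as_matrix()
for col in("blue","red"):
    for e,a,st in blob(c["color"],col):
        p=ray(c,*e[0],29,o);print(col,np.round(e[0],1),np.round(e[1],1),a,p.round(1),st[:4],"tool",(Rm.T@(p-o["tool_pos"])).round(1))
E
```

```text
time: 5.75
tool_pos: [526.5, -310.6, 231.0]
tcp_rot: [3.132, 0.003, 1.202]
contact_force: [-0.9, -0.7, 0.0]
grip_width: 34.7
finger_force: 30.0
time: 6.38
tool_pos: [437.6, -44.0, 224.6]
tcp_rot: [-3.14, -0.0, 1.201]
contact_force: [1.8, 1.3, -0.5]
grip_width: 34.8
finger_force: 30.0
time: 6.62
tool_pos: [439.0, -45.7, 225.2]
tcp_rot: [-3.141, 0.0, 1.203]
contact_force: [0.6, 0.1, -0.4]
grip_width: 35.1
finger_force: 30.0
[439.03954078 -45.74234154 225.21301569]
blue [282.1  67.4] [57.  61.4] 2282 [483.4  74.2  29. ] [254  37  57  62] tool [127.9  -1.7 196.2]
red [326.2 139.2] [53.9 56.3] 1986 [502.8 -13.7  29. ] [299 112  55  56] tool [ 52.9  48.1 196.2]
red [295.1 234.6] [ 68.1 123.6] 4817 [ 430.1 -108.    29. ] [236 201 125  62] tool [-61.2  14.2 196.2]
red [139.2 221.4] [ 12.6 157.2] 1206 [259.7 -24.2  29. ] [ 81 216 117  12] tool [ -44.4 -174.9  196.3]
red [282.6 285.9] [34.6 56.7] 449 [ 390.8 -167.4   29. ] [256 292  54  12] tool [-130.8   -1.1  196.3]
```

View pics/w4.png

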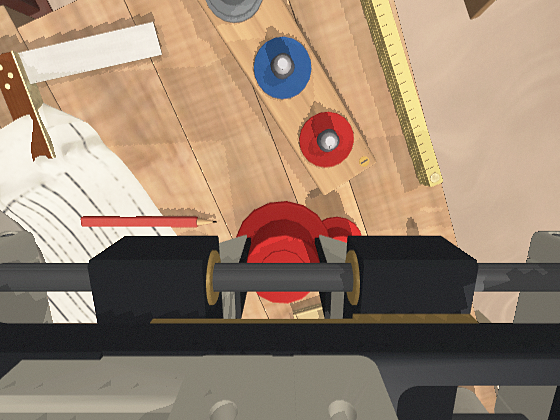

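The view shows the held red cap at the bottom, the red washer at (326,139) and the blue washer at (282,67), consistent with the earlier fixes. The red stud is at tool offset (53,48). Moving over it and down to just above.

```bash
python3 -m crank '[[0.026,0.024,0,0,0,0],[0.026,0.024,0,0,0,0],[0,0,0.05,0,0,0],[0,0,0.05,0,0,0],[0,0,0.045,0,0,0]]' && python3 -m crank '[[0,0,0,0,0,0],[0,0,0,0,0,0]]'
```

```text
time: 7.3
tool_pos: [502.7, -15.8, 78.4]
tcp_rot: [-3.141, 0.0, 1.2]
contact_force: [0.6, 0.5, 0.3]
grip_width: 35.0
finger_force: 30.0
time: 7.55
tool_pos: [503.8, -15.4, 81.8]
tcp_rot: [3.14, -0.0, 1.201]
contact_force: [0.3, -0.5, -0.1]
grip_width: 34.8
finger_force: 30.0
```

```bash
python3 -m crank '[[0.0004,-0.0015,0.012,0,0,0],[0,0,0,0,0,0]]' && python3 -m crank '[[0,0,0.008,0,0,0],[0,0,0.006,0,0,0],[0,0,0,0,0,0]]'
```

```text
time: 7.8
tool_pos: [501.2, -13.6, 68.9]
tcp_rot: [3.141, -0.0, 1.202]
contact_force: [-0.2, 0.6, 0.2]
grip_width: 35.1
finger_force: 30.0
time: 8.18
tool_pos: [502.2, -14.0, 54.5]
tcp_rot: [3.14, -0.0, 1.202]
contact_force: [3.1, -3.2, -3.3]
grip_width: 34.6
finger_force: 30.0
```

```bash
python3 -m crank '[[0,0,0.003,0,0,0],[0,0,0,0,0,0]]'; python3 -m crank '[[0,0,0.003,0,0,0],[0,0,0,0,0,0]]'; python3 -m crank '[[0,0,0.003,0,0,0],[0,0,0,0,0,0]]'
```

```text
time: 8.43
tool_pos: [502.6, -14.1, 52.3]
tcp_rot: [3.139, -0.0, 1.202]
contact_force: [3.9, -3.3, 1.9]
grip_width: 34.8
finger_force: 30.0
time: 8.68
tool_pos: [503.1, -14.3, 49.6]
tcp_rot: [3.137, -0.0, 1.202]
contact_force: [5.7, -4.7, 3.2]
grip_width: 34.6
finger_force: 30.0
time: 8.93
tool_pos: [503.3, -14.5, 46.5]
tcp_rot: [3.137, -0.0, 1.202]
contact_force: [6.1, -6.0, 1.6]
grip_width: 34.9
finger_force: 30.0
```

```bash
python3 - <<'E'
from h import *
c=bot.capture("scene");s=bot.capture("side")
im=np.hstack([cv2.resize(c["color"][210:310,100:230],None,fx=3,fy=3,interpolation=2),cv2.resize(s["color"][150:250,140:270],None,fx=3,fy=3,interpolation=2)]);cv2.imwrite("pics/p1.png",im)
E
```

```text
(no output)
```

View pics/p1.png

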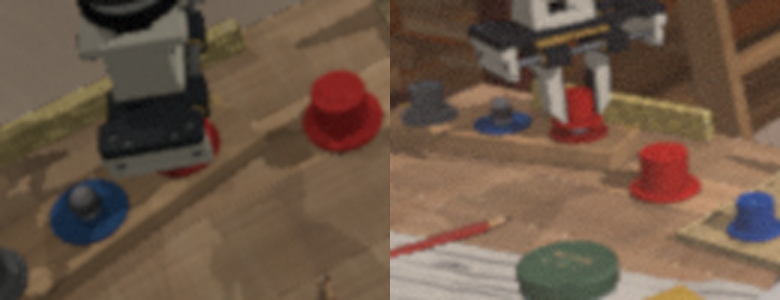

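The crops show the red cap on its stud, upright and not yet home. The side force suggests the stud lies slightly to +y of the tool, so I'll ease that way and keep pressing.

```bash
python3 -m crank '[[-0.0005,0.001,0,0,0,0],[0,0,0,0,0,0]]'; python3 -m crank '[[0,0,0.003,0,0,0],[0,0,0,0,0,0]]';  python3 -m crank '[[0,0,0.003,0,0,0],[0,0,0,0,0,0]]'
```

```text
time: 9.28
tool_pos: [503.3, -14.7, 46.3]
tcp_rot: [3.139, -0.001, 1.202]
contact_force: [5.0, -2.2, 3.5]
grip_width: 34.5
finger_force: 30.0
time: 9.52
tool_pos: [503.3, -14.8, 43.0]
tcp_rot: [3.139, -0.0, 1.202]
contact_force: [6.8, -4.5, 0.9]
grip_width: 34.8
finger_force: 30.0
time: 9.78
tool_pos: [502.9, -14.7, 39.5]
tcp_rot: [3.14, -0.0, 1.202]
contact_force: [7.8, -3.6, -4.6]
grip_width: 34.8
finger_force: 30.0
```

```bash
python3 -m crank '[[0,0.0005,0.002,0,0,0],[0,0,0,0,0,0]]'; python3 -m crank '[[0,0,0.002,0,0,0],[0,0,0,0,0,0]]';  python3 -m crank '[[0,0,0.002,0,0,0],[0,0,0,0,0,0]]'
```

```text
time: 10.02
tool_pos: [502.7, -14.6, 37.1]
tcp_rot: [3.141, -0.0, 1.202]
contact_force: [6.1, -2.2, -6.6]
grip_width: 34.9
finger_force: 30.0
time: 10.28
tool_pos: [502.3, -14.4, 35.7]
tcp_rot: [-3.141, -0.0, 1.202]
contact_force: [1.9, -0.9, 3.3]
grip_width: 34.6
finger_force: 30.0
time: 10.52
tool_pos: [502.4, -14.4, 35.6]
tcp_rot: [3.141, -0.0, 1.202]
contact_force: [-3.6, -1.4, 21.9]
grip_width: 34.9
finger_force: 30.0
```

The red cap is home: z 35.7, the force dipped and then rose to 22 N against the washer. Releasing, lifting, and going to the blue cap.

```bash
python3 -m crank '[[0,0,-0.001,0,0,0],[0,0,0,0,0,0],[0,0,0,0,0,0],[0,0,0,0,0,0]]' 65 && python3 -m crank '[[0,0,-0.03,0,0,0],[0,0,-0.05,0,0,0],[0,0,-0.055,0,0,0],[0,0,-0.055,0,0,0],[-0.05,0.006,0,0,0,0]]' && python3 -m crank '[[-0.055,0.006,0,0,0,0],[-0.055,0.006,0,0,0,0],[-0.055,0.006,0,0,0,0],[-0.055,0.006,0,0,0,0],[0,0,0,0,0,0]]'
python3 - <<'E'
from h import *
o=bot.get_obs();c=bot.capture("wrist")
from scipy.spatial.transform import Rotation as R
Rm=R.from_euler('xyz',o["tcp_rot"]).as_matrix()
p=np.array([431.9,-278.4,o["tool_pos"][2]]);print((Rm.T@(p-o["tool_pos"])).round(1),o["tool_pos"])
s=bot.capture("scene")
for nm,cc in(("wrist",c),("scene",s)):
  for col in("red","blue"):
    for e,a,st in blob(cc["color"],col,amin=100): print(nm,col,np.round(e[0],1),np.round(e[1],1),a,st[:4],ray(cc,*e[0],32,o).round(1))
E
```

```text
time: 11.02
tool_pos: [502.4, -14.5, 34.3]
tcp_rot: [-3.141, 0.0, 1.202]
contact_force: [1.0, -0.5, -0.6]
grip_width: 59.6
finger_force: 0.0
time: 11.65
tool_pos: [492.9, -62.6, 229.1]
tcp_rot: [3.132, -0.002, 1.206]
contact_force: [0.3, -0.9, -0.4]
grip_width: 59.5
finger_force: 0.0
time: 12.28
tool_pos: [432.1, -280.6, 224.1]
tcp_rot: [-3.141, 0.001, 1.197]
contact_force: [0.1, 0.9, -0.1]
grip_width: 59.6
finger_force: 0.0
[ 2. -1. -0.] [ 432.05359146 -280.61926115  224.09168238]
wrist red [55.7 31.4] [ 17.5 163.7] 1564 [  0  24 113  15] [272.7 -44.7  32. ]
wrist red [273.8  58.4] [62.9 68.8] 3403 [243  24  63  70] [ 471.9 -150.4   32. ]
wrist blue [282.6 180.6] [42.1 42.8] 1420 [261 160  44  42] [ 433.2 -274.4   32. ]
scene red [214.2 246.6] [23.1 26.1] 311 [204 234  23  26] [ 458.  -142.2   32. ]
scene blue [264.6 235.2] [17.5 18.1] 178 [256 226  18  18] [ 418.6 -270.4   32. ]
```

```bash
python3 - <<'E'
from h import *
from scipy.spatial.transform import Rotation as R
o=bot.get_obs();c=bot.capture("wrist");Rm=R.from_euler('xyz',o["tcp_rot"]).as_matrix()
for e,a,st in blob(c["color"],"blue"):
    p=ray(c,*e[0],9,o);print(e[0],p.round(1),(Rm.T@(p-o["tool_pos"])).round(1))
E
python3 -m crank '[[0,0,0.055,0,0,0],[0,0,0.055,0,0,0],[0,0,0.05,0,0,0],[0,0,0.03,0,0,0],[0,0,0,0,0,0]]';python3 -m crank '[[0,0,0,0,0,0]]'
```

```text
(283.0226135253906, 183.52371215820312) [ 431.7 -278.     9. ] [ -1.2  -0.7 215.2]
time: 13.05
tool_pos: [432.5, -274.8, 33.0]
tcp_rot: [-3.137, -0.002, 1.204]
contact_force: [-0.1, 0.4, 0.3]
grip_width: 59.8
finger_force: 0.0
time: 13.18
tool_pos: [434.3, -277.0, 35.9]
tcp_rot: [3.14, 0.0, 1.203]
contact_force: [0.2, 1.3, 0.8]
grip_width: 59.7
finger_force: 0.0
```

```bash
python3 -m crank '[[-0.002,-0.0015,0.012,0,0,0],[0,0,0.012,0,0,0],[0,0,0,0,0,0],[0,0,0,0,0,0]]'
```

```text
time: 13.68
tool_pos: [431.0, -278.6, 10.7]
tcp_rot: [-3.141, -0.0, 1.202]
contact_force: [0.0, -0.7, -0.1]
grip_width: 60.0
finger_force: 0.0
```

```bash
python3 -m crank '[[0,0,0,0,0,0],[0,0,0,0,0,0],[0,0,0,0,0,0],[0,0,0,0,0,0],[0,0,0,0,0,0]]' 0; python3 -m crank '[[0,0,-0.05,0,0,0],[0,0,-0.055,0,0,0],[0,0,-0.055,0,0,0],[0,0,-0.02,0,0,0],[0,0,0,0,0,0]]'
```

```text
time: 14.3
tool_pos: [431.2, -278.7, 10.9]
tcp_rot: [3.141, 0.0, 1.202]
contact_force: [-1.3, 0.0, 2.5]
grip_width: 35.5
finger_force: 30.0
time: 14.92
tool_pos: [431.5, -279.0, 192.0]
tcp_rot: [3.139, 0.001, 1.202]
contact_force: [-0.1, 0.1, -0.9]
grip_width: 35.7
finger_force: 30.0
```

```bash
python3 -m crank '[[0.05,-0.0113,0,0,0,0],[0.05,-0.0113,0,0,0,0],[0.05,-0.0113,0,0,0,0],[0.05,-0.0113,0,0,0,0],[0.05,-0.0113,0,0,0,0]]';python3 -m crank '[[0.05,-0.0113,0,0,0,0],[0.048,-0.0113,0,0,0,0],[0,0,0.05,0,0,0],[0,0,0.05,0,0,0],[0,0,0,0,0,0]]';python3 -m crank '[[0,0,0,0,0,0],[0,0,0,0,0,0],[0,0,0,0,0,0]]'
```

```text
time: 15.55
tool_pos: [467.6, -23.3, 188.9]
tcp_rot: [-3.138, 0.0, 1.201]
contact_force: [0.6, -0.1, -1.0]
grip_width: 35.7
finger_force: 30.0
time: 16.18
tool_pos: [478.9, 74.7, 86.5]
tcp_rot: [-3.131, 0.004, 1.202]
contact_force: [-0.0, 0.3, -0.5]
grip_width: 35.3
finger_force: 30.0
time: 16.55
tool_pos: [483.6, 74.4, 92.1]
tcp_rot: [3.139, -0.001, 1.202]
contact_force: [0.2, -1.0, -0.8]
grip_width: 35.5
finger_force: 30.0
```

```bash
python3 -m crank '[[-0.0008,0,0.02,0,0,0],[0,0,0,0,0,0],[0,0,0,0,0,0],[0,0,0,0,0,0]]'
```

```text
time: 17.05
tool_pos: [483.0, 73.8, 71.5]
tcp_rot: [3.14, -0.001, 1.202]
contact_force: [-0.1, 0.1, -1.6]
grip_width: 35.6
finger_force: 30.0
```

```bash
python3 -m crank '[[0,0,0.004,0,0,0],[0,0,0,0,0,0],[0,0,0,0,0,0],[0,0,0,0,0,0]]'
```

```text
time: 17.55
tool_pos: [482.5, 73.8, 66.7]
tcp_rot: [3.142, -0.0, 1.202]
contact_force: [0.4, -0.4, 0.5]
grip_width: 35.2
finger_force: 30.0
```

Aligned. Going down on to the stud.

```bash
python3 -m crank '[[0,0.0004,0.006,0,0,0],[0,0,0.006,0,0,0],[0,0,0,0,0,0]]'; python3 -m crank '[[0,0,0.003,0,0,0],[0,0,0,0,0,0]]';python3 -m crank '[[0,0,0.002,0,0,0],[0,0,0,0,0,0]]'
```

```text
time: 17.92
tool_pos: [482.9, 73.6, 54.2]
tcp_rot: [-3.141, 0.0, 1.202]
contact_force: [0.8, -0.2, -1.1]
grip_width: 35.6
finger_force: 30.0
time: 18.18
tool_pos: [484.0, 73.5, 52.1]
tcp_rot: [3.139, -0.001, 1.202]
contact_force: [3.1, -1.1, 1.2]
grip_width: 35.7
finger_force: 30.0
time: 18.42
tool_pos: [484.2, 73.5, 50.5]
tcp_rot: [3.139, -0.001, 1.202]
contact_force: [2.8, -0.1, 6.0]
grip_width: 35.8
finger_force: 30.0
```

```bash
for i in 1; do python3 -m crank '[[0,0,0.002,0,0,0],[0,0,0,0,0,0]]';python3 -m crank '[[0,0,0.002,0,0,0],[0,0,0,0,0,0]]';python3 -m crank '[[0,0,0.003,0,0,0],[0,0,0,0,0,0]]';python3 -m crank '[[0,0,0.003,0,0,0],[0,0,0,0,0,0]]'; done
```

```text
time: 18.68
tool_pos: [484.2, 73.5, 48.4]
tcp_rot: [3.139, -0.001, 1.202]
contact_force: [3.6, -2.0, 3.7]
grip_width: 35.5
finger_force: 30.0
time: 18.92
tool_pos: [484.0, 73.5, 46.1]
tcp_rot: [3.139, -0.001, 1.202]
contact_force: [5.1, -2.4, 1.4]
grip_width: 35.5
finger_force: 30.0
time: 19.18
tool_pos: [483.9, 73.5, 42.7]
tcp_rot: [3.139, -0.001, 1.202]
contact_force: [6.7, -1.9, 0.3]
grip_width: 35.5
finger_force: 30.0
time: 19.42
tool_pos: [483.4, 73.5, 39.1]
tcp_rot: [3.141, -0.0, 1.202]
contact_force: [6.0, -1.5, -5.0]
grip_width: 35.5
finger_force: 30.0
```

```bash
python3 -m crank '[[0,0,0.002,0,0,0],[0,0,0,0,0,0]]';python3 -m crank '[[0,0,0.002,0,0,0],[0,0,0,0,0,0]]';python3 -m crank '[[0,0,0.001,0,0,0],[0,0,0,0,0,0]]'
```

```text
time: 19.68
tool_pos: [483.0, 73.7, 36.9]
tcp_rot: [-3.141, -0.0, 1.202]
contact_force: [7.0, -0.9, -5.5]
grip_width: 35.7
finger_force: 30.0
time: 19.92
tool_pos: [482.9, 73.7, 35.8]
tcp_rot: [3.142, -0.0, 1.202]
contact_force: [2.4, -0.7, 4.6]
grip_width: 35.6
finger_force: 30.0
time: 20.18
tool_pos: [482.9, 73.7, 35.8]
tcp_rot: [3.141, -0.0, 1.202]
contact_force: [0.0, -1.6, 15.1]
grip_width: 35.5
finger_force: 30.0
```

```bash
python3 -m crank '[[0,0,0.001,0,0,0],[0,0,0,0,0,0],[0,0,0,0,0,0],[0,0,0,0,0,0],[0,0,0,0,0,0]]';python3 - <<'E'
from h import *
for n in("side","scene"):
    c=bot.capture(n)
    f,cx,cy=K(c);E=np.array(c["extrinsics"])
    def pr(p):
        q=E@np.r_[p,1];return np.round([cx-f*q[0]/q[2],cy+f*q[1]/q[2]],1)
    print(n,"expected red washer",pr([502.8,-13.8,29]),"red cap top",pr([502.8,-13.8,61]),"if stuck",pr([502.8,-13.8,78]))
    for e,a,st in blob(c["color"],"red",amin=40): print(np.round(e[0],1),a,st[:4])
print(bot.get_obs()["contact_force"])
E
```

```text
time: 20.8
tool_pos: [483.0, 73.7, 35.7]
tcp_rot: [3.14, -0.001, 1.202]
contact_force: [-3.1, -1.8, 25.0]
grip_width: 36.0
finger_force: 30.0
side expected red washer [202.2 193.2] red cap top [201.3 183.6] if stuck [200.9 178.5]
[202.8 189.8] 171 [195 182  17  15]
[231.2 207.2] 319 [220 197  24  21]
[147.7 232.1] 103 [121 224  52  17]
[391.3 243.4] 436 [377 231  29  25]
scene expected red washer [160.5 257.8] red cap top [157.7 250. ] if stuck [156.2 245.7]
[350.2 180. ] 65 [341 174  20  13]
[213.5 246.7] 362 [202 234  25  26]
[160.7 255.3] 208 [152 246  20  20]
[-2.99114306 -1.56231939 24.53626913]
```

The red cap's top sits where a seated cap's should. Blue is held at a steady 25 N against its washer. Handing in.

```bash
python3 -c "
from plant import bot
print(bot.close_job())"
```

```text
the job is handed in; nothing more can be done
None
```

I handed the job in at about 21 s: the red cap is snapped flat on its washer, then the blue cap, which the robot is still pressing down at about 25 N; nothing touched the mug or the glue bottle as far as I could tell.

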